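Reload the patio-light battery box

ROBOT

A 6-joint arm with a two-finger parallel gripper is mounted at the origin on the work surface. World frame = base frame: x ahead of the robot, y to its left, z up, the work surface at z = 0. Lengths are in m, angles in rad, forces in N, time in s.
With the tool pointing down it reaches from about 0.2 to 0.875 m from the base axis. Payload 3.4 kg.
Tool frame: the origin (TCP) lies midway between the tips of the shut fingers; the grasp point (between the pads) lies 19 mm behind it; z points along the fingers, x is the direction in which the jaws open and shut, and the axes are right-handed (so a half turn about z gives the same grasp; the last joint's range is limited). The gripper opens to 94 mm and grips with 3 to 60 N. Pads are 16 mm wide; open, the fingers measure 119 mm over their backs; the gripper's body (75 mm by 177 mm) begins 78 mm behind the grasp point.
Start: joints at [-1.445, 0.276, 1.505, -0, 1.361, -0.121], TCP at [0.14, -0.558, 0.205] pointing down, gripper open.
Joint ranges: [-2.89, 2.89], [-0.75, 2.08], [0.22, 2.7], [-1.18, 4.32], [0.11, 2.71], [-2.7, 2.7]. Speed limits (rad/s): [2.57, 2.57, 3.14, 3.14, 3.14, 3.14].

INTERFACE

Orientations are given as a rotation vector (axis times angle).
In Python, from plant import status, get_image, camera_model, ticket gives the robot as it stands.
- The arm moves only by the tool arm_command, never from a script. Its arguments are lists of equal length, an entry for each row: "offset": the shift along the world's x, y, z in m, a list of three; "turn": the turn, a rotation vector about the world's x, y, z in rad, a list of three; "fingers": the closure, from 0 (fully open) to 1 (shut). A call has 1 to 20 rows; each row is the pose to reach, as a shift and turn from the pose commanded when the call began; what a row does not reach only later rows make up. A row lasts 1/8 s, in which the tool goes at most 62.5 mm and 10.7 degrees, less where a joint would pass 70% of its speed; a pose out of reach is approached as far as the arm can. A call with a gripper value outside its range is refused whole. The fingers move at their own pace and stop on an object; the grip force is fixed at half the most. Time passes only in rows, so rows that repeat a pose let the fingers close. It gives the time, the measured TCP pose, the force and the opening at its end, in the units of the state.
- status.get_state(): the state, without advancing time (a new reading comes with each control period).
- get_image(name): name is "scene" or "top"; returns the picture (400x640x3 uint8, red, green, blue); there is no depth.
- camera_model(name): a dict with "mtx" (3x3 intrinsics, pixels), "k1" (the pictures are not rectified: a ray, as slopes to the right and down, at radius r is drawn at 1 + k1 r^2 times it, then the intrinsics apply), "extrinsics" (4x4, takes a point from camera to world coordinates). Camera axes: x right, y up, looking along -z (the intrinsics and any distortion apply to the point x, -y, -z); pixel columns grow to the right and rows downward; lengths in m; the calibration is good to about 2 mm. A picture is of the moment at which its call begins. camera_model takes no time and is no camera call.
- ticket.hand_in(): hands the job in, once; it reports no verdict.
The state is a dict: "time_s": time; "qpos": joint angles; "qd": joint speeds; "joint_efforts": joint torques, N m; "tcp_pos": TCP position; "tcp_rot": TCP orientation; "contact_force": force on the tool from outside, world axes, zero at the start; "torque": the same for the moment, N m; "grip_width": opening from 0.0 (shut) to 1.0 (fully open).
Only numpy, scipy, OpenCV 4.12 (cv2) and the standard library are available. Lean on these libraries where they do the work, as an engineer would, in place of code of your own. Each camera call takes 0.05 s, during which the arm holds its last target. There are 200 camera calls.

TASK

Slide the patio-light battery box's red switch off (all the way to the red mark) and keep it off while you load every lantern cell lying on the bench, one to a bay: flat end against the coil spring, brass nub rolled down under the orange lip onto its contact (a bay may stay empty if cells are few), and push the white timer plug fully home in its socket. When all that is done, slide the switch fully on, to the green mark. Leave the lantern, snail, saucer and spout cap where they stand.

Things in the scene. Friction and masses are not known exactly. Their poses are not given: they have to be found in the camera images.
- box: Battery box, fixed, 120 (x) by 356 (y) mm, grey-green. Origin: centre of its underside; x runs from the bays' spring ends (near the robot) to their lip ends (far), y left, z up. Four bays along x, centre lines y = 143, 81, 19, -43 mm, floor 12 mm above the bench. Panel 44 mm high at y -178 to -93 mm holds socket and switch. Near wall x -60 to -52 (42 mm above the bench), far wall x 52 to 60 (41 mm).
- bay1 (a point): Where a cell's origin lies when seated in the leftmost bay: box x = +8 mm, 27 mm above the bench (nub tip on the contact at box x = +52). Side rails, 5 mm over the bay floor, run 17.5 to 21.5 mm either side of the centre line. To load: hold the cell nub end up by about 30 degrees, push the spring back 12 to 16 mm with the flat end, roll the nub down past the lip, let go: the spring slides it forward.
- bay2 (a point): Where a cell's origin lies when seated in the second bay: box x = +8 mm, 27 mm above the bench (nub tip on the contact at box x = +52). Side rails, 5 mm over the bay floor, run 17.5 to 21.5 mm either side of the centre line. To load: hold the cell nub end up by about 30 degrees, push the spring back 12 to 16 mm with the flat end, roll the nub down past the lip, let go: the spring slides it forward.
- bay3 (a point): Where a cell's origin lies when seated in the third bay: box x = +8 mm, 27 mm above the bench (nub tip on the contact at box x = +52). Side rails, 5 mm over the bay floor, run 17.5 to 21.5 mm either side of the centre line. To load: hold the cell nub end up by about 30 degrees, push the spring back 12 to 16 mm with the flat end, roll the nub down past the lip, let go: the spring slides it forward.
- bay4 (a point): Where a cell's origin lies when seated in the rightmost bay: box x = +8 mm, 27 mm above the bench (nub tip on the contact at box x = +52). Side rails, 5 mm over the bay floor, run 17.5 to 21.5 mm either side of the centre line. To load: hold the cell nub end up by about 30 degrees, push the spring back 12 to 16 mm with the flat end, roll the nub down past the lip, let go: the spring slides it forward.
- spring_face (a point): Face centre of the steel spring plate at the near end of the leftmost bay (all bays alike) when free: box x = -24 mm, 23 mm above the bench. Disc 16 mm across; a coil spring lets it go back up to 18 mm towards box -x, 1 N at first touch plus 0.25 N per mm. It is 76 mm from the contact, so an 80 mm cell keeps it 4 mm pressed.
- lip_edge (a point): Lower edge, at its middle, of the orange retaining lip at the far end of the leftmost bay (all bays alike): box x = +46 mm, 37 mm above the bench. The lip is 36 mm wide, 5 mm thick (top 42 mm above the bench) and covers the last 6 mm before the brass contact face at box x = +52 mm; the seated nub lies under it.
- cellA: Large lantern cell: blue block of square section 30 by 30 mm with rounded edges, 72 mm long, a copper band near the nub end and a brass nub 14 mm across and 8 mm long on one end (80 mm over all), 0.12 kg, lying on the bench; may be absent. Origin: centre of the 72 mm block; x runs along the cell towards the nub (at the start away from the robot within 0.5 rad). Flat end at x = -36, nub tip at x = +44 mm.
- cellA_nub (a point): tip of the brass nub of this cell
- cellB: Large lantern cell: blue block of square section 30 by 30 mm with rounded edges, 72 mm long, a copper band near the nub end and a brass nub 14 mm across and 8 mm long on one end (80 mm over all), 0.12 kg, lying on the bench; may be absent. Origin: centre of the 72 mm block; x runs along the cell towards the nub (at the start away from the robot within 0.5 rad). Flat end at x = -36, nub tip at x = +44 mm.
- cellB_nub (a point): tip of the brass nub of this cell
- cellC: Large lantern cell: blue block of square section 30 by 30 mm with rounded edges, 72 mm long, a copper band near the nub end and a brass nub 14 mm across and 8 mm long on one end (80 mm over all), 0.12 kg, lying on the bench; may be absent. Origin: centre of the 72 mm block; x runs along the cell towards the nub (at the start away from the robot within 0.5 rad). Flat end at x = -36, nub tip at x = +44 mm.
- cellC_nub (a point): tip of the brass nub of this cell
- cellD: Large lantern cell: blue block of square section 30 by 30 mm with rounded edges, 72 mm long, a copper band near the nub end and a brass nub 14 mm across and 8 mm long on one end (80 mm over all), 0.12 kg, lying on the bench; may be absent. Origin: centre of the 72 mm block; x runs along the cell towards the nub (at the start away from the robot within 0.5 rad). Flat end at x = -36, nub tip at x = +44 mm.
- cellD_nub (a point): tip of the brass nub of this cell
- plug: Timer plug: white block 48 mm (x) by 30 mm (y) by 30 mm high on a black shank 30 mm (x) by 24 mm (y), 18 mm long, that points down; 0.1 kg, standing on its shank. Origin: centre of the shank's lower face, z up; the shoulder is 18 mm above it, the top 48 mm above it. Its x and the socket's x must agree (either way round).
- socket (a point): centre of the mouth of the rectangular socket hole in the panel's top (44 mm above the bench), between two orange stripes; hole 32 mm (box x) by 26 mm (box y), 22 mm deep, chamfered 1.5 mm. Box x = +32 mm, box y = -135.5 mm. Plugged in fully, the plug's shoulder sits on the panel.
- power (a joint): Sliding power switch on the panel: how far its red knob stands to the left (box +y) of the right-hand end stop, in m. 0 = off (right end, red mark), 0.040 = on (left end, green mark). It takes about 3 N to slide and stays where it is left. It starts near the on end.
- power_grip (a point): middle of the switch's red knob: 24 mm (box x) by 20 mm (box y), 24 mm high, standing on the panel, so this point is 57 mm above the bench; box x = -36 mm, box y = -155.5 mm at off to -115.5 mm at on
- lantern: bystander: glass storm lantern, 100 mm across, 200 mm tall; origin under its centre
- snail: bystander: ceramic snail figure, 80 mm long, 60 mm tall; origin under its centre
- saucer: bystander: terracotta-coloured plant saucer, 140 mm across, 22 mm tall; origin under its centre
- spout_cap: bystander: yellow plastic watering-spout cap, 48 mm across, 40 mm tall; origin under its centre

How it is judged:
On the way, in this order (a step that is already met when the one before it is completed fails the run):
1. the power switch is off, within 5 mm of its right end (value of joint power below 0.005 m), for 0.2 s.
2. every cell is seated in a bay with its nub on the contact and the plug is home, with the power switch still off ((distance between cellA and bay1 below 0.006 m or distance between cellA and bay2 below 0.006 m or distance between cellA and bay3 below 0.006 m or distance between cellA and bay4 below 0.006 m) and angle between the x axis of each of cellA, cellB, cellC, cellD and the x axis of box, either way round below 0.09 rad and x of each of cellA_nub, cellB_nub, cellC_nub, cellD_nub in the frame of box above 0.045 m and (distance between cellB and bay1 below 0.006 m or distance between cellB and bay2 below 0.006 m or distance between cellB and bay3 below 0.006 m or distance between cellB and bay4 below 0.006 m) and (distance between cellC and bay1 below 0.006 m or distance between cellC and bay2 below 0.006 m or distance between cellC and bay3 below 0.006 m or distance between cellC and bay4 below 0.006 m) and (distance between cellD and bay1 below 0.006 m or distance between cellD and bay2 below 0.006 m or distance between cellD and bay3 below 0.006 m or distance between cellD and bay4 below 0.006 m) and horizontal distance between plug and socket below 0.004 m and z of plug in the frame of box below 0.0295 m and angle between the z axis of plug and the z axis of box, either way round below 0.08 rad and value of joint power below 0.005 m), for 0.2 s.
At the end, for the whole second after the job is handed in: every cell present lies in a bay, its centre within 6 mm of the seated place, along the bay within 0.09 rad, nub under the lip; the plug is within 4 mm of the socket's centre, upright, its shoulder within 3.5 mm of the panel; the switch is within 5 mm of its on end; all at rest ((distance between cellA and bay1 below 0.006 m or distance between cellA and bay2 below 0.006 m or distance between cellA and bay3 below 0.006 m or distance between cellA and bay4 below 0.006 m) and angle between the x axis of each of cellA, cellB, cellC, cellD and the x axis of box, either way round below 0.09 rad and x of each of cellA_nub, cellB_nub, cellC_nub, cellD_nub in the frame of box above 0.045 m and (distance between cellB and bay1 below 0.006 m or distance between cellB and bay2 below 0.006 m or distance between cellB and bay3 below 0.006 m or distance between cellB and bay4 below 0.006 m) and (distance between cellC and bay1 below 0.006 m or distance between cellC and bay2 below 0.006 m or distance between cellC and bay3 below 0.006 m or distance between cellC and bay4 below 0.006 m) and (distance between cellD and bay1 below 0.006 m or distance between cellD and bay2 below 0.006 m or distance between cellD and bay3 below 0.006 m or distance between cellD and bay4 below 0.006 m) and horizontal distance between plug and socket below 0.004 m and z of plug in the frame of box below 0.0295 m and angle between the z axis of plug and the z axis of box, either way round below 0.08 rad and linear speed of each of cellA, cellB, cellC, cellD, plug below 0.02 m/s and value of joint power above 0.035 m); the robot touches nothing.
It fails at once if the lantern, snail, saucer or spout cap is moved more than 30 mm (distance of any of lantern, snail, saucer, spout_cap from where it was at the start of the episode above 0.03 m).
It fails at once if a cell or the plug is gripped or pushed while the power switch is on (more than 10 mm from its off end) (value of joint power above 0.01 m and (contact force between the fingers and cellA above 1 N or contact force between the fingers and cellB above 1 N or contact force between the fingers and cellC above 1 N or contact force between the fingers and cellD above 1 N or contact force between the fingers and plug above 1 N)).
Of cellA, cellB, cellC, cellD only 3 to 4 are there at a start; the rules pass over those that are not, and their reading is None.
At some moment in a run one of cellA, cellB, cellC, cellD may be knocked a few centimetres aside while the robot is not near it.
It also fails if it takes over 210 s, if anything falls off the work surface, if the arm or the gripper's body presses on something with over 40 N, if the wrist force passes 120 N, or if a joint passes its speed limit or range.

## Working session

There is one attempt and no reset: what is moved stays moved. The work goes in short steps, Python scripts to look and compute and a tool call to move; the robot and the scene stay as the last step left them, time stands still between calls to the robot, and variables do not carry over. Pictures are saved under pics/ and viewed, about 12 in all and at most 16, crops included, and the job is handed in when it is done.

Besides the shell and the picture viewer there is one more tool, called after "Request:" as a command line: name --argument value ..., lists and objects as JSON in quotes. arm_command: Moves the arm, as the interface text tells. Its arguments: {"type":"object","properties":{"offset":{"type":"array"},"turn":{"type":"array"},"fingers":{"type":"array"}},"required":["offset","turn","fingers"]}

```bash
ls; mkdir -p pics; cat > h.py <<'E'
import numpy as np, cv2
from plant import status, get_image, camera_model, ticket
def snap(n,f):
    im=get_image(n); cv2.imwrite('pics/'+f,cv2.cvtColor(im,cv2.COLOR_RGB2BGR)); return im
def ray(n,u,v):
    c=camera_model(n); M=np.array(c['mtx']); T=np.array(c['extrinsics'])
    d=np.array([(u-M[0,2])/M[0,0],(v-M[1,2])/M[1,1]]); s=d.copy()
    for _ in range(20): s=d/(1+c['k1']*(s@s))
    return T[:3,3],T[:3,:3]@np.array([s[0],-s[1],-1])
def onz(n,u,v,z):
    o,d=ray(n,u,v); return o+d*(z-o[2])/d[2]
def proj(n,p):
    c=camera_model(n); M=np.array(c['mtx']); T=np.array(c['extrinsics'])
    q=T[:3,:3].T@(np.array(p)-T[:3,3]); s=np.array([q[0],-q[1]])/-q[2]; s=s*(1+c['k1']*(s@s))
    return M[:2,:2]@s+M[:2,2]
E
python3 - <<'E'
from h import *
for n in('top','scene'):
    snap(n,n+'0.png'); c=camera_model(n); print(n,c)
s=status.get_state();print(s)
E
```

```text
pics
top {'mtx': array([[456.45129146,   0.        , 322.36014464],
       [  0.        , 456.45129146, 209.86895865],
       [  0.        ,   0.        ,   1.        ]]), 'k1': -0.030578827825059208, 'extrinsics': array([[-0.01426412,  0.98393876, -0.17793552,  0.31989162],
       [-0.999851  , -0.01576598, -0.00702935,  0.05118178],
       [-0.00972178,  0.17780874,  0.98401704,  1.31177237],
       [ 0.        ,  0.        ,  0.        ,  1.        ]])}
scene {'mtx': array([[375.71227154,   0.        , 324.41167666],
       [  0.        , 375.71227154, 200.76467872],
       [  0.        ,   0.        ,   1.        ]]), 'k1': -0.01075495569863905, 'extrinsics': array([[ 0.88006851, -0.33732812,  0.33419928,  0.91268583],
       [ 0.4748314 ,  0.61951834, -0.62508573, -0.63080688],
       [ 0.00381641,  0.70880658,  0.70539256,  0.82216339],
       [ 0.        ,  0.        ,  0.        ,  1.        ]])}
{'time_s': 0.1, 'qpos': array([-1.44500900e+00,  2.76516930e-01,  1.50596881e+00,  2.74479538e-06,
        1.36068077e+00, -1.21005594e-01]), 'qd': array([-0.00189407, -0.00267718, -0.00361112, -0.00015064,  0.00168754,
        0.00019747]), 'joint_efforts': array([ 1.19722008e-03, -4.05457807e+01, -2.37781066e+01,  7.02499878e-02,
        2.98513903e-02, -4.69930774e-05]), 'tcp_pos': array([ 0.1404011 , -0.55709442,  0.20471472]), 'tcp_rot': array([-2.47709507e+00,  1.93044423e+00,  1.74868979e-03]), 'contact_force': array([-0.05667523,  0.20977395, -1.00099426]), 'torque': array([ 0.07025711, -0.00494686, -0.00698016]), 'grip_width': 0.9997668326605793}
```

View pics/top0.png

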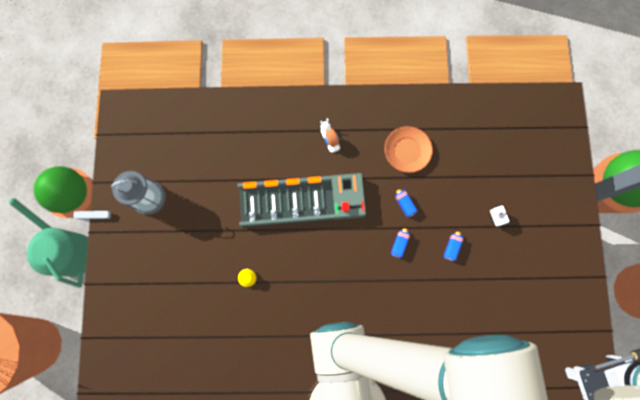

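View pics/scene0.png

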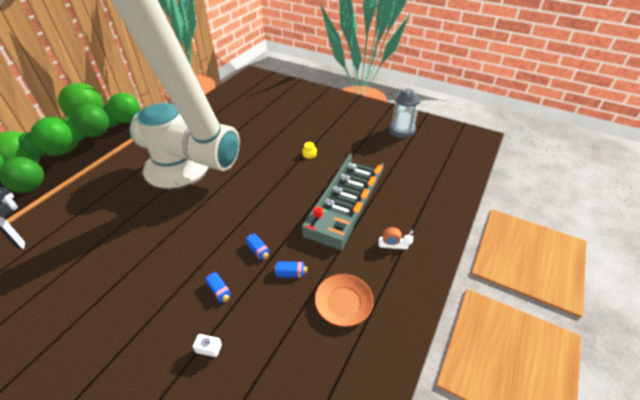

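The top view shows three cells at about (405,204), (401,243) and (454,246). The plug is at (500,216), the box spans (240–366, 173–226), and the knob is at (346,207). The scene view confirms three cells and no hidden fourth.

```bash
cat >> h.py <<'E'
def mask(im,name):
    h=cv2.cvtColor(im,cv2.COLOR_RGB2HSV).astype(int); H,S,V=h[...,0],h[...,1],h[...,2]
    m={'blue':(H>100)&(H<125)&(S>150)&(V>80),'orange':(H>8)&(H<20)&(S>200)&(V>180),
       'red':((H<4)|(H>175))&(S>190)&(V>120),'white':(S<40)&(V>190)}[name]
    return m.astype(np.uint8)
def blobs(m,lo,hi):
    n,l,s,c=cv2.connectedComponentsWithStats(m)
    return [(c[i],s[i,4],l==i) for i in range(1,n) if lo<=s[i,4]<=hi]
E
python3 - <<'E'
from h import *
for n in('top','scene'):
    im=cv2.cvtColor(cv2.imread(f'pics/{n}0.png'),cv2.COLOR_BGR2RGB)
    for col,lo,z in(('blue',60,.018),('orange',8,.041),('red',8,.063),('white',40,.04)):
        for c,a,l in blobs(mask(im,col),lo,900):
            if not(150<c[0]<560 and 120<c[1]<370):continue
            r=cv2.minAreaRect(np.argwhere(l)[:,::-1].astype(np.float32))
            print(n,col,c.round(1),a,'xy',onz(n,*c,z)[:2].round(4),'rect',np.round(r[1],1),round(r[2]))
E
```

```text
top blue [407.2 205.3] 232 xy [ 0.5632 -0.1844] rect [19.  12.3] 59
top blue [399.1 246.1] 230 xy [ 0.4459 -0.1559] rect [12.2 18.8] 21
top blue [452.5 249.2] 242 xy [ 0.4347 -0.307 ] rect [13.1 19.1] 21
top orange [314.1 176.9] 14 xy [0.646  0.0825] rect [ 1.2 10. ] 84
top orange [292.4 178.7] 17 xy [0.6418 0.145 ] rect [ 1.5 10.1] 84
top orange [248.8 182.1] 16 xy [0.6341 0.27  ] rect [ 1.2 10.2] 84
top orange [270.2 180.4] 18 xy [0.638  0.2085] rect [ 1. 10.] 90
top orange [292.8 183.2] 17 xy [0.6287 0.1438] rect [ 2.1 11.4] 80
top orange [315.1 181.5] 16 xy [0.6325 0.0798] rect [ 1.4 11.2] 80
top orange [250.2 186.7] 14 xy [0.6203 0.2658] rect [ 1.8 11.2] 80
top orange [270.6 185.1] 17 xy [0.6242 0.2074] rect [ 1.3 12. ] 85
top red [345.3 206.6] 49 xy [ 0.5541 -0.0039] rect [7. 7.] 90
top white [324.4 127.4] 112 xy [0.7952 0.0509] rect [17.8  9.6] 82
top white [332.6 148. ] 53 xy [0.7318 0.0279] rect [ 6. 10.] 90
top white [315.5 201.8] 83 xy [0.5736 0.0793] rect [ 4. 22.] 0
top white [294.5 204.3] 85 xy [0.5671 0.1392] rect [22.  4.] 90
top white [272.9 204.2] 75 xy [0.5686 0.20
[... 477 characters left out ...]
9] rect [2.4 7.2] 31
scene orange [363.7 192.5] 18 xy [0.6299 0.1492] rect [3.4 8.6] 31
scene orange [355.7 206.1] 17 xy [0.6329 0.0857] rect [2.5 9.4] 30
scene red [317.7 211.9] 61 xy [ 0.5575 -0.0058] rect [8. 7.] 90
scene white [177.1 124.6] 267 xy [-0.1273  0.1533] rect [17.5 19.4] 52
scene white [193.6 170.1] 350 xy [ 0.1066 -0.0158] rect [21.3 19.7] 23
scene white [354.2 181.9] 50 xy [0.584  0.1796] rect [17.5  4.8] 28
scene white [348.1 195. ] 47 xy [0.593 0.118] rect [15.2  2.8] 18
scene white [339.  207.1] 61 xy [0.5918 0.0595] rect [19.7  5.2] 30
scene white [398.2 242.3] 225 xy [0.7889 0.0184] rect [13. 33.] 90
scene white [207.2 344.6] 441 xy [ 0.5289 -0.4399] rect [27.7 18.4] 11
```

```bash
python3 - <<'E'
import cv2,numpy as np
a=cv2.imread('pics/top0.png');b=cv2.imread('pics/scene0.png')
A=cv2.resize(a[165:235,230:374],None,fx=5.5,fy=5.5,interpolation=cv2.INTER_CUBIC)
B=cv2.resize(a[185:265,380:520],None,fx=5.5,fy=2.6*0+2.6,interpolation=cv2.INTER_CUBIC)
cv2.imwrite('pics/crop1.png',A[:, :792])
cv2.imwrite('pics/crop2.png',cv2.resize(b[150:255,295:395],None,fx=5.7,fy=5.7,interpolation=cv2.INTER_CUBIC))
E
```

```text
(no output)
```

View pics/crop1.png

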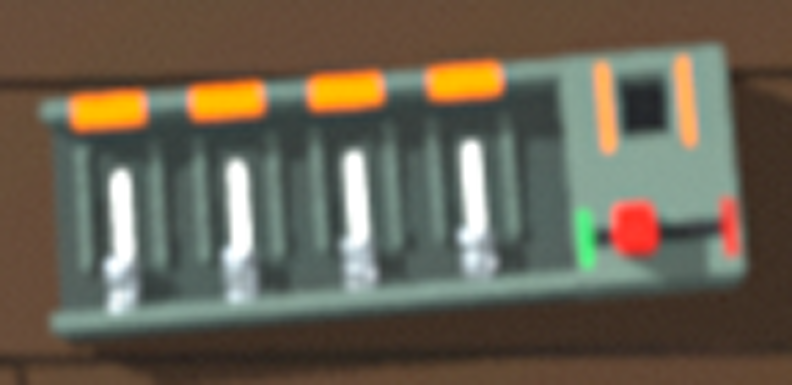

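View pics/crop2.png

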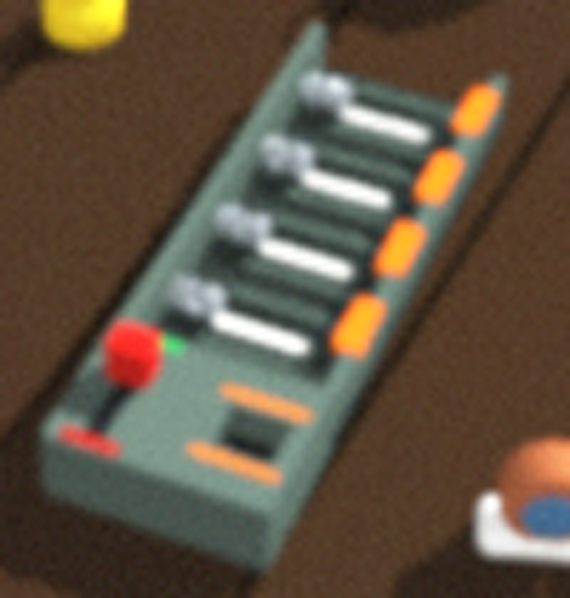

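```bash
cat >> h.py <<'E'
from scipy.optimize import least_squares
def tri(u1,u2):
    o1,d1=ray('top',*u1);o2,d2=ray('scene',*u2)
    t=np.linalg.lstsq(np.c_[d1,-d2],o2-o1,rcond=None)[0]; a=o1+t[0]*d1;b=o2+t[1]*d2
    return (a+b)/2,np.linalg.norm(a-b)
def omask(im):
    h=cv2.cvtColor(im,cv2.COLOR_RGB2HSV).astype(int); i=im.astype(int)
    return ((h[...,0]>6)&(h[...,0]<24)&(h[...,1]>110)&(i[...,0]>165)).astype(np.uint8)
E
python3 - <<'E'
from h import *
F={}
for n,(x0,x1,y0,y1) in dict(top=(235,372,168,230),scene=(300,392,155,250)).items():
    im=cv2.cvtColor(cv2.imread(f'pics/{n}0.png'),cv2.COLOR_BGR2RGB)
    m=omask(im); k=np.zeros_like(m);k[y0:y1,x0:x1]=1
    L=blobs(m*k,8,400); L.sort(key=lambda b:b[0][0]*(1 if n=='top' else -1))
    F[n]=[b[0] for b in L]; print(n,[(b[0].round(1),int(b[1])) for b in L])
T=[tri(a,b) for a,b in zip(F['top'],F['scene'])]
for p,e in T: print(p.round(4),round(e,4))
print('knob',tri((345.3,206.6),(317.7,211.9)))
def box(p,q): c,s=np.cos(p[2]),np.sin(p[2]); return np.array([p[0]+c*q[0]-s*q[1],p[1]+s*q[0]+c*q[1],q[2]])
ys=[.143,.081,.019,-.043]
def res(p):
    r=[]
    for n in F:
        for i,y in enumerate(ys): r+=list(proj(n,box(p,(p[3],y,.0415)))-F[n][i])
        if len(F[n])==6:
            r+=list(proj(n,box(p,(.032,-.1355,.044)))-(F[n][4]+F[n][5])/2)
    return np.array(r)
s=least_squares(res,[.57,.12,.06,.053]); print(s.x.round(4)); print(s.fun.round(2))
E
```

```text
top [(array([249.4, 184.6]), 96), (array([270.5, 182.9]), 94), (array([292.4, 181. ]), 93), (array([313.9, 179.1]), 95), (array([339.6, 184.3]), 43), (array([354.2, 182.7]), 37)]
scene [(array([388.8, 231.2]), 45), (array([377.9, 169. ]), 56), (array([371.5, 180.6]), 58), (array([364.9, 193. ]), 64), (array([357.3, 206.9]), 70), (array([341.5, 220.4]), 38), (array([335.7, 230.6]), 42)]
[ 0.6951  0.3171 -0.2716] 0.0162
[0.6317 0.2092 0.0859] 0.0269
[0.6359 0.1487 0.0879] 0.0283
[0.6402 0.0896 0.0895] 0.0293
[0.6348 0.0247 0.0874] 0.0516
[ 0.6274 -0.0233  0.0789] 0.022
knob (array([ 0.55525824, -0.00349111,  0.05965115]), np.float64(0.0017397078338551798))
[ 0.6196  0.1303 -0.1938  0.0173]
[ 4.900e-01 -1.270e+01  4.200e-01 -7.330e+00 -3.100e-01 -1.810e+00
 -5.200e-01  3.780e+00 -6.800e-01 -1.200e-01 -9.000e-02 -5.780e+01
  1.000e-02  1.455e+01 -5.160e+00  1.359e+01 -1.071e+01  1.260e+01]
```

```bash
python3 - <<'E'
from h import *
F=dict(top=np.array([[249.4,184.6],[270.5,182.9],[292.4,181.0],[313.9,179.1],[339.6,184.3],[354.2,182.7]]),
 scene=np.array([[377.9,169.0],[371.5,180.6],[364.9,193.0],[357.3,206.9],[341.5,220.4],[335.7,230.6]]))
for a,b in zip(F['top'],F['scene']): p,e=tri(a,b);print(p.round(4),round(e,4))
def box(p,q): c,s=np.cos(p[2]),np.sin(p[2]); return np.array([p[0]+c*q[0]-s*q[1],p[1]+s*q[0]+c*q[1],q[2]])
ys=[.143,.081,.019,-.043]
def res(p,ns=('top','scene')):
    r=[]
    for n in ns:
        for i,y in enumerate(ys): r+=list(proj(n,box(p,(p[3],y,.0415)))-F[n][i])
        r+=list(proj(n,box(p,(.032,-.1355,.044)))-(F[n][4]+F[n][5])/2)
    return np.array(r)
for ns in(('top',),('scene',),('top','scene')):
    s=least_squares(res,[.57,.12,.06,.053],args=(ns,)); print(ns,s.x.round(4)); print(s.fun.round(2))
p=s.x
for q in [(-.06,-.178,.044),(.06,-.178,.044),(-.06,.178,.042),(.06,.178,.041),(-.036,-.1155,.063)]:
    print(q,proj('top',box(p,q)).round(1),proj('scene',box(p,q)).round(1),box(p,q).round(4))
E
```

```text
[0.6261 0.2678 0.0441] 0.0006
[0.63   0.2074 0.0434] 0.0002
[0.6348 0.145  0.0445] 0.0012
[0.6391 0.0831 0.0429] 0.0001
[0.6228 0.0107 0.0461] 0.0021
[ 0.6263 -0.031   0.0474] 0.0016
('top',) [0.5829 0.1222 0.0708 0.0536]
[-0.19  0.07  0.28 -0.08 -0.05 -0.03  0.02  0.03 -0.06  0.01]
('scene',) [0.5829 0.1249 0.0703 0.0526]
[ 0.01 -0.02  0.05  0.05 -0.15  0.16  0.13 -0.31 -0.04  0.12]
('top', 'scene') [0.5831 0.1231 0.0701 0.053 ]
[-0.47  0.16 -0.    0.03 -0.33  0.09 -0.25  0.17 -0.35 -0.03  0.    0.36
  0.04  0.46 -0.19  0.6   0.09  0.16 -0.27  0.58]
(-0.06, -0.178, 0.044) [364.6 213.9] [301.5 226.2] [ 0.5357 -0.0586  0.044 ]
(0.06, -0.178, 0.044) [360.4 172.7] [341.8 240.3] [ 0.6554 -0.0502  0.044 ]
(-0.06, 0.178, 0.042) [238.8 224.7] [349.3 154.1] [0.5108 0.2965 0.042 ]
(0.06, 0.178, 0.041) [236.7 183.5] [383.3 163.8] [0.6305 0.3049 0.041 ]
(-0.036, -0.1155, 0.063) [342.  206.2] [318.9 209.1] [0.5553 0.0054 0.063 ]
```

```bash
cat >> h.py <<'E'
def cells(ims):
    out=[]
    for n,im in ims.items():
        b=mask(im,'blue'); V=im.max(2); fg=((V>125)|(b>0)).astype(np.uint8)
        for c,a,l in blobs(b,60,900):
            p=onz(n,*c,.018)
            if not(.2<p[0]<.8 and -.7<p[1]<.4): continue
            near=cv2.dilate(l.astype(np.uint8),np.ones((7,7)))
            pts=np.argwhere((fg*near)>0)[:,::-1]
            w=np.array([onz(n,*q,.015)[:2] for q in pts])
            (x,y),sz,ang=cv2.minAreaRect((w*1000).astype(np.float32)); 
            if sz[0]<sz[1]: ang+=90; sz=sz[::-1]
            d=np.array([np.cos(np.radians(ang)),np.sin(np.radians(ang))]); d*=1 if d[0]>0 else -1
            pr=(w*1000)@d; pp=(w*1000)@np.array([-d[1],d[0]])
            c0=np.array([x,y]); o=c0-4*d
            out.append((n,o.round(1),round(float(np.arctan2(d[1],d[0])),3),np.round(sz,1)))
    return out
def load(f): return cv2.cvtColor(cv2.imread('pics/'+f),cv2.COLOR_BGR2RGB)
E
python3 - <<'E'
from h import *
for r in cells(dict(top=load('top0.png'),scene=load('scene0.png'))): print(*r)
for n,f in(('top','top0.png'),('scene','scene0.png')):
    im=load(f); m=mask(im,'white')
    for c,a,l in blobs(m,150,600):
        if np.linalg.norm(onz(n,*c,.04)[:2]-[.526,-.439])<.03:
            w=np.array([onz(n,*q,.048)[:2]*1000 for q in np.argwhere(l)[:,::-1]]).astype(np.float32)
            print(n,c,cv2.minAreaRect(w))
E
python3 -c "
import cv2
a=cv2.imread('pics/top0.png')[180:270,380:520]
b=cv2.imread('pics/scene0.png')[225:365,190:320]
import numpy as np
A=cv2.resize(a,(700,450),interpolation=cv2.INTER_CUBIC);cv2.imwrite('pics/c3.png',A)"
```

```text
top [ 563.7 -183.8] 0.462 [68.8 39.6]
top [ 446.3 -155.5] -0.39 [69.9 36.5]
top [ 435.2 -306.4] -0.383 [70.1 39. ]
scene [ 439.1 -149.5] -0.344 [75.  40.4]
scene [ 559.4 -181.1] 0.498 [63.9 46.5]
scene [ 426.4 -300.2] -0.381 [69.8 36.2]Traceback (most recent call last):
  File "<stdin>", line 7, in <module>
  File "h.py", line 11, in onz
    o,d=ray(n,u,v); return o+d*(z-o[2])/d[2]
        ~~~^^^^^^^
  File "h.py", line 6, in ray
    c=camera_model(n); M=np.array(c['mtx']); T=np.array(c['extrinsics'])
ValueError: time passes only in moves, steps and waits
```

View pics/c3.png

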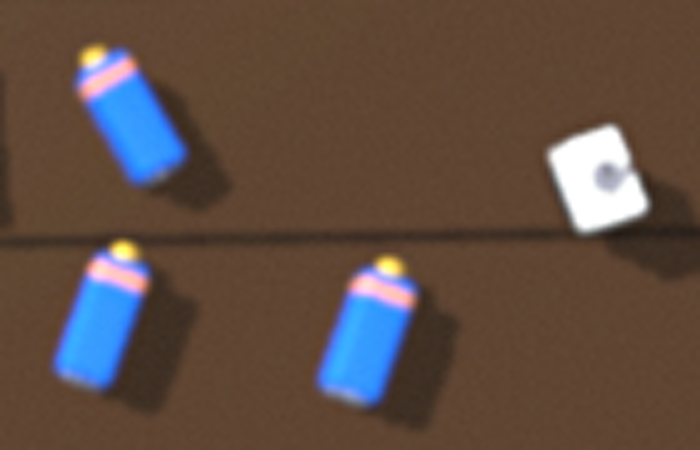

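The crop shows cells with brass nubs (yellow) pointing up and away; the plug has its long axis roughly along x. My mask missed the nubs, so I'm widening it and caching the camera model.

```bash
sed -i 's/np.ones((7,7))/np.ones((15,15))/; s/^from plant.*/from plant import status, get_image, ticket\nimport plant, functools\ncamera_model=functools.lru_cache(plant.camera_model)/' h.py
cat >> h.py <<'E'
def plug(ims,z=.048,near=(.526,-.439)):
    for n,im in ims.items():
        for c,a,l in blobs(mask(im,'white'),100,700):
            if np.linalg.norm(onz(n,*c,z)[:2]-near)<.05:
                w=np.array([onz(n,*q,z)[:2]*1000 for q in np.argwhere(l)[:,::-1]]).astype(np.float32)
                print(n,c.round(1),onz(n,*c,z-.008)[:2].round(4),cv2.minAreaRect(w))
E
python3 - <<'E'
from h import *
I=dict(top=load('top0.png'),scene=load('scene0.png'))
for r in cells(I): print(*r)
plug(I)
E
```

```text
top [ 570.8 -180.2] 0.462 [84.5 39.6]
top [ 452.2 -158.1] -0.38 [82.7 36.8]
top [ 441.2 -308.8] -0.383 [83.1 39. ]
scene [ 446.7 -152.3] -0.36 [91.5 40.3]
scene [ 563.8 -178.7] 0.498 [73.9 46.5]
scene [ 433.8 -303.1] -0.381 [85.7 36.2]
top [498.9 215.3] [ 0.5262 -0.4388] ((524.9671020507812, -435.9619140625), (51.20552444458008, 42.45855712890625), 17.347332000732422)
scene [207.2 344.6] [ 0.5289 -0.4399] ((532.1925659179688, -441.4760437011719), (59.042320251464844, 38.269866943359375), 17.271217346191406)
```

Request:
arm_command --offset '[[0.413,0.584,0],[0.413,0.584,0],[0.413,0.584,0],[0.413,0.584,0],[0.413,0.584,0],[0.413,0.584,0],[0.413,0.584,0],[0.413,0.584,0],[0.413,0.584,0],[0.413,0.584,0],[0.413,0.584,0],[0.413,0.584,0],[0.413,0.584,0],[0.413,0.584,0],[0.413,0.584,0],[0.413,0.584,-0.06],[0.413,0.584,-0.12],[0.413,0.584,-0.12],[0.413,0.584,-0.12]]' --turn '[[0,0,-0.177],[0,0,-0.177],[0,0,-0.177],[0,0,-0.177],[0,0,-0.177],[0,0,-0.177],[0,0,-0.177],[0,0,-0.177],[0,0,-0.177],[0,0,-0.177],[0,0,-0.177],[0,0,-0.177],[0,0,-0.177],[0,0,-0.177],[0,0,-0.177],[0,0,-0.177],[0,0,-0.177],[0,0,-0.177],[0,0,-0.177]]' --fingers '[1,1,1,1,1,1,1,1,1,1,1,1,1,1,1,1,1,1,1]'

```text
time_s: 2.48
tcp_pos: [0.5549, 0.0256, 0.0875]
tcp_rot: [-2.295, 2.143, -0.004]
contact_force: [-0.3, -0.2, 1.2]
grip_width: 0.006
```

Request:
arm_command --offset '[[0,0,-0.02],[0,0,-0.035],[0,0,-0.035],[0,-0.01,-0.035],[0.001,-0.018,-0.035],[0.002,-0.025,-0.035],[0.002,-0.03,-0.035],[0.003,-0.034,-0.035],[0.003,-0.036,-0.035],[0.003,-0.036,-0.035]]' --turn '[[0,0,0],[0,0,0],[0,0,0],[0,0,0],[0,0,0],[0,0,0],[0,0,0],[0,0,0],[0,0,0],[0,0,0]]' --fingers '[1,1,1,1,1,1,1,1,1,1]'

```text
time_s: 3.72
tcp_pos: [0.5566, -0.0101, 0.0504]
tcp_rot: [2.297, -2.142, 0.001]
contact_force: [0.4, 0.7, 0.9]
grip_width: 0.004
```

Request:
arm_command --offset '[[0,-0.003,0],[0,-0.006,0],[0,-0.008,0],[0,-0.008,0],[0,-0.008,0]]' --turn '[[0,0,0],[0,0,0],[0,0,0],[0,0,0],[0,0,0]]' --fingers '[1,1,1,1,1]'

```text
time_s: 4.35
tcp_pos: [0.5567, -0.013, 0.0505]
tcp_rot: [-2.29, 2.141, 0.008]
contact_force: [2.2, 14.5, 2.3]
grip_width: 0.005
```

```bash
python3 - <<'E'
from h import *
I={n:snap(n,n+'1.png') for n in('top','scene')}
for n in I:
    for c,a,l in blobs(mask(I[n],'red'),8,300): print(n,c.round(1),a,onz(n,*c,.063).round(4))
p=(.583,.1235,.070)
E
```

```text
scene [312.6 220.2] 59 [ 0.5603 -0.0393  0.063 ]
```

Request:
arm_command --offset '[[0,0.012,0],[0,0.012,0.04],[0,0.012,0.1],[0.01,-0.05,0.1],[0.013,-0.11,0.08],[0.013,-0.163,0.05],[0.013,-0.163,0.05],[0.013,-0.163,0.05],[0.013,-0.163,0.05]]' --turn '[[0,0,0],[0,0,0],[0,0,0.1],[0,0,0.2],[0,0,0.3],[0,0,0.394],[0,0,0.394],[0,0,0.394],[0,0,0.394]]' --fingers '[1,1,1,1,0.35,0.35,0.35,0.35,0.35]'

```text
time_s: 5.58
tcp_pos: [0.5699, -0.1796, 0.1013]
tcp_rot: [-2.674, 1.65, -0.002]
contact_force: [0.3, 0.0, 0.8]
grip_width: 0.499
```

```bash
python3 - <<'E'
from h import *
I={n:snap(n,n+'2.png') for n in('top','scene')}
for n in I:
    for c,a,l in blobs(mask(I[n],'red'),8,300): print(n,c.round(1),a,onz(n,*c,.063).round(4))
for r in cells(I): print(*r)
plug(I)
E
```

```text
top [356.7 205.5] 51 [ 0.5564 -0.0357  0.063 ]
scene [312.9 219.6] 72 [ 0.56  -0.037  0.063]
scene [ 448.2 -148.3] -0.363 [91.6 49. ]
scene [ 559.2 -170.2] 0.498 [73.9 66. ]
scene [ 434. -303.] -0.403 [86.  35.6]
top [497.9 214.5] [ 0.5286 -0.436 ] ((525.3978271484375, -435.8078308105469), (48.575653076171875, 41.32905578613281), 17.17061424255371)
scene [208.4 346.3] [ 0.5338 -0.4415] ((533.7027587890625, -441.5133361816406), (55.46509552001953, 36.07450485229492), 16.920246124267578)
```

Request:
arm_command --offset '[[0,0,-0.04],[0,0,-0.075],[0,0,-0.091],[0,0,-0.091],[0,0,-0.091],[0,0,-0.091],[0,0,-0.091],[0,0,-0.091],[0,0,-0.091]]' --turn '[[0,0,0],[0,0,0],[0,0,0],[0,0,0],[0,0,0],[0,0,0],[0,0,0],[0,0,0],[0,0,0]]' --fingers '[0.35,0.35,0.35,0.35,1,1,1,1,1]'

```text
time_s: 6.8
tcp_pos: [0.5698, -0.1807, 0.0102]
tcp_rot: [-2.672, 1.651, -0.001]
contact_force: [-0.8, 1.0, 6.0]
grip_width: 0.313
```

```bash
cat >> h.py <<'E'
from scipy.spatial.transform import Rotation as Rn
P=(.583,.1235,.070)
BY=[.143,.081,.019,-.043]
def b2w(q): c,s=np.cos(P[2]),np.sin(P[2]); return np.array([P[0]+c*q[0]-s*q[1],P[1]+s*q[0]+c*q[1],q[2]])
def w2b(w): c,s=np.cos(P[2]),np.sin(P[2]); d=np.array(w[:2])-P[:2]; return np.array([c*d[0]+s*d[1],-s*d[0]+c*d[1],w[2]])
def tool(th):  # box-aligned tool orientation, nub raised th
    a=(P[2]+np.pi/2-np.pi)  # jaw angle
    R0=Rn.from_matrix(np.array([[np.cos(a),np.sin(a),0],[np.sin(a),-np.cos(a),0],[0,0,-1]]))
    y=np.array([-np.sin(P[2]),np.cos(P[2]),0]); return Rn.from_rotvec(-th*y)*R0
def tcp(cx,y,cz,th,drop=.005,ax=0): # cell centre in box -> tcp; ax: grasp point is ax ahead of cell centre
    return b2w((cx+drop*np.sin(th)+ax*np.cos(th),y,cz-drop*np.cos(th)+ax*np.sin(th)))
def rel(pos,th):
    s=status.get_state(); d=np.array(pos)-s['tcp_pos']; r=(tool(th)*Rn.from_rotvec(s['tcp_rot']).inv()).as_rotvec()
    print('off',d.round(4),'turn',r.round(3)); return d,r
E
python3 - <<'E'
from h import *
rel(tcp(.014,-.043,.11,np.pi/6),np.pi/6)
E
```

```text
off [0.0327 0.2625 0.0955] turn [ 0.139 -0.507 -0.384]
```

Request:
arm_command --offset '[[0,0,0.05],[0,0,0.1],[0,0.05,0.11],[0.01,0.11,0.11],[0.02,0.16,0.11],[0.033,0.22,0.1],[0.033,0.263,0.0955],[0.033,0.263,0.0955],[0.033,0.263,0.0955],[0.033,0.263,0.0955]]' --turn '[[0,0,0],[0,0,0],[0.139,-0.507,-0.384],[0.139,-0.507,-0.384],[0.139,-0.507,-0.384],[0.139,-0.507,-0.384],[0.139,-0.507,-0.384],[0.139,-0.507,-0.384],[0.139,-0.507,-0.384],[0.139,-0.507,-0.384]]' --fingers '[1,1,1,1,1,1,1,1,1,1]'

```text
time_s: 8.05
tcp_pos: [0.6028, 0.0811, 0.1051]
tcp_rot: [-1.986, 1.854, -0.496]
contact_force: [-0.3, -0.5, -1.0]
grip_width: 0.319
```

```bash
python3 - <<'E'
from h import *
I={n:snap(n,n+'3.png') for n in('top','scene')}
s=status.get_state(); R=Rn.from_rotvec(s['tcp_rot']); t=s['tcp_pos']
print(w2b(t).round(4), (tool(np.pi/6)*R.inv()).as_rotvec().round(3))
c=t+R.apply([0,0,-.005]); ax=-R.apply([0,1,0]); print(ax)
if ax[0]<0: ax=-ax
for k in('flat',-.036),('nub',.044): print(k[0],proj('top',c+ax*k[1]).round(1),proj('scene',c+ax*k[1]).round(1))
A=I['top'][150:230,280:400];B=I['scene'][150:270,280:400]
cv2.imwrite('pics/c4.png',cv2.cvtColor(np.vstack([cv2.resize(A,None,fx=3,fy=3),cv2.resize(B,None,fx=3,fy=3)])[:600],cv2.COLOR_RGB2BGR))
E
```

```text
[ 0.0168 -0.0439  0.1051] [ 0.    -0.001  0.001]
[0.86454009 0.05933611 0.49904876]
flat [315.3 199.6] [335.5 187.7]
nub [312.9 171.3] [359.2 184.1]
```

View pics/c4.png

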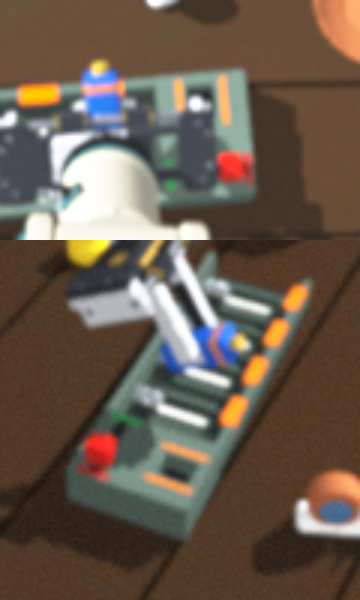

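```bash
cat >> h.py <<'E'
def nubchk(I,drop=.005):
    s=status.get_state(); R=Rn.from_rotvec(s['tcp_rot']); t=s['tcp_pos']
    ax=R.apply([0,1,0]); ax=ax if ax[0]>0 else -ax; c=t+R.apply([0,0,-drop])
    for n,im in I.items():
        h=cv2.cvtColor(im,cv2.COLOR_RGB2HSV).astype(int)
        e=proj(n,c+ax*.041); a=proj(n,c+ax*.051)-e; L=np.hypot(*a); 
        for col,m,x in(('yel',(h[...,0]>17)&(h[...,0]<32)&(h[...,1]>100)&(h[...,2]>130),.041),):
            yy,xx=np.nonzero(m); k=np.hypot(xx-e[0],yy-e[1])<8
            u=np.array([xx[k].mean(),yy[k].mean()]); d=u-e
            print(n,k.sum(),'exp',e.round(1),'got',u.round(1),'axial mm',round(d@a/L/L*10,1),'perp px',round((a[0]*d[1]-a[1]*d[0])/L,1))
E
python3 - <<'E'
from h import *
nubchk({n:load(n+'3.png') for n in('top','scene')})
E
```

```text
top 22 exp [313.  172.4] got [312.8 171.4] axial mm 2.7 perp px -0.1
scene 15 exp [358.3 184.3] got [359.3 183.3] axial mm 3.5 perp px -0.8
```

```bash
python3 - <<'E'
from h import *
th=np.pi/6;k=dict(ax=-.0025)
for cx,cz,t in((.016,.0445,th),(-.0025,.0445,th),(-.0025,.0265+.036*np.sin(.26)+.015*(np.cos(.26)-1)+.001,.26),(-.0025,.027,0)):
    rel(tcp(cx,-.043,cz,t,**k),t)
E
```

```text
off [-0.0005  0.0008 -0.0662] turn [ 0.    -0.001  0.001]
off [-0.019  -0.0005 -0.0662] turn [ 0.    -0.001  0.001]
off [-0.0204 -0.0006 -0.0743] turn [-0.018  0.262  0.001]
off [-0.0218 -0.0007 -0.0831] turn [-0.036  0.521  0.001]
```

Descend and push back, holding at the press.

Request:
arm_command --offset '[[0,0.001,-0.04],[0,0.001,-0.058],[0,0.001,-0.066],[0,0.001,-0.066],[0,0.001,-0.066],[-0.003,0.001,-0.066],[-0.006,0,-0.066],[-0.009,0,-0.066],[-0.009,0,-0.066],[-0.009,0,-0.066]]' --turn '[[0,0,0],[0,0,0],[0,0,0],[0,0,0],[0,0,0],[0,0,0],[0,0,0],[0,0,0],[0,0,0],[0,0,0]]' --fingers '[1,1,1,1,1,1,1,1,1,1]'

```text
time_s: 9.4
tcp_pos: [0.5943, 0.0823, 0.0396]
tcp_rot: [-1.987, 1.851, -0.497]
contact_force: [2.6, -0.4, -0.1]
grip_width: 0.321
```

Request:
arm_command --offset '[[-0.003,0,0],[-0.006,-0.001,0],[-0.006,-0.001,0],[-0.006,-0.001,0]]' --turn '[[0,0,0],[0,0,0],[0,0,0],[0,0,0]]' --fingers '[1,1,1,1]'

```text
time_s: 9.9
tcp_pos: [0.5881, 0.0814, 0.0395]
tcp_rot: [-1.987, 1.851, -0.496]
contact_force: [3.7, 1.9, 0.5]
grip_width: 0.314
```

```bash
python3 - <<'E'
from h import *
for i in range(3):
    I={n:snap(n,n+'4.png') for n in('top','scene')}
    s=status.get_state(); print(s['contact_force'].round(2),w2b(s['tcp_pos']).round(4))
nubchk(I)
E
```

```text
[2.36 1.42 1.14] [ 0.002  -0.0423  0.0394]
[4.01 2.2  1.27] [ 0.002  -0.0423  0.0393]
[2.75 2.28 0.99] [ 0.002  -0.0424  0.0393]
top 64 exp [313.6 183.6] got [314. 180.] axial mm 10.4 perp px 0.7
scene 17 exp [352.1 199.4] got [353.9 200.8] axial mm 5.4 perp px 1.5
```

```bash
python3 - <<'E'
from h import *
k=dict(ax=-.0025)
for d in(30,24,18,12,6,0):
    t=np.radians(d); rel(tcp(-.004,-.043,.0125+.036*np.sin(t)+.015*np.cos(t),t,**k),t)
E
```

```text
off [-0.0056 -0.001  -0.0014] turn [ 0.    -0.    -0.001]
off [-0.0062 -0.0011 -0.0041] turn [-0.007  0.104 -0.001]
off [-0.0067 -0.0011 -0.007 ] turn [-0.015  0.209 -0.001]
off [-0.0073 -0.0012 -0.0101] turn [-0.022  0.313 -0.001]
off [-0.0079 -0.0012 -0.0134] turn [-0.029  0.418 -0.001]
off [-0.0084 -0.0012 -0.0168] turn [-0.037  0.522 -0.001]
```

Request:
arm_command --offset '[[-0.003,-0.0005,0],[-0.0056,-0.0005,-0.001],[-0.006,-0.0005,-0.004],[-0.0067,-0.0005,-0.007],[-0.0073,-0.0005,-0.01],[-0.008,-0.0005,-0.013],[-0.0084,-0.0005,-0.016],[-0.0084,-0.0005,-0.0165],[-0.0084,-0.0005,-0.0165]]' --turn '[[0,0,0],[0,0,0],[-0.007,0.104,0],[-0.015,0.209,0],[-0.022,0.313,0],[-0.029,0.418,0],[-0.037,0.522,0],[-0.037,0.522,0],[-0.037,0.522,0]]' --fingers '[1,1,1,1,1,1,1,1,1]'

```text
time_s: 11.32
tcp_pos: [0.5801, 0.0803, 0.0223]
tcp_rot: [-2.298, 2.14, -0.004]
contact_force: [6.2, -0.8, -0.1]
grip_width: 0.314
```

```bash
python3 - <<'E'
from h import *
I={n:snap(n,n+'5.png') for n in('top','scene')}
s=status.get_state(); print(s['contact_force'].round(2),w2b(s['tcp_pos']).round(4))
nubchk(I)
A=I['top'][150:230,280:400];B=I['scene'][150:250,280:400]
cv2.imwrite('pics/c5.png',cv2.cvtColor(np.vstack([cv2.resize(A,None,fx=3,fy=3),cv2.resize(B,None,fx=3,fy=3)])[:600],cv2.COLOR_RGB2BGR))
E
```

```text
[ 6.23 -1.5  -0.46] [-0.0064 -0.0429  0.0224]
top 0 exp [314.1 186.7] got [nan nan] axial mm nan perp px nan
scene 28 exp [351.2 208.4] got [355.3 207.5] axial mm 10.8 perp px -2.0h.py:80: RuntimeWarning: Mean of empty slice.
  u=np.array([xx[k].mean(),yy[k].mean()]); d=u-e
  ret = ret.dtype.type(ret / rcount)
```

View pics/c5.png

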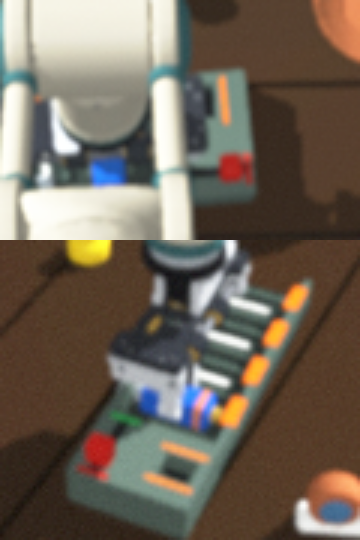

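Request:
arm_command --offset '[[0,0,0],[0,0,0],[0,0,0],[0,0,0],[0,0,0.03],[0,0,0.08],[0,0,0.12],[-0.05,-0.06,0.15],[-0.1,-0.12,0.15],[-0.1,-0.12,0.15],[-0.1,-0.12,0.15]]' --turn '[[0,0,0],[0,0,0],[0,0,0],[0,0,0],[0,0,0],[0,0,0],[0,0,0],[0,0,0],[0,0,0],[0,0,0],[0,0,0]]' --fingers '[0.5,0.5,0.5,0.5,0.5,0.5,0.5,0.5,0.4,0.4,0.4]'

```text
time_s: 12.8
tcp_pos: [0.4776, -0.0403, 0.1729]
tcp_rot: [2.295, -2.145, -0.001]
contact_force: [-0.9, 0.6, 0.0]
grip_width: 0.601
```

```bash
python3 - <<'E'
from h import *
I={n:snap(n,n+'6.png') for n in('top','scene')}
s=status.get_state(); print(s['contact_force'].round(2),s['tcp_pos'].round(4))
for r in cells(I): print(*r)
plug(I)
for n in I: print(n,[proj(n,b2w((x,-.043,.027))).round(1) for x in(-.028,.044)])
A=I['top'][150:260,280:480];B=I['scene'][150:260,200:400]
cv2.imwrite('pics/c6.png',cv2.cvtColor(np.vstack([cv2.resize(A,None,fx=2.7,fy=2.7),cv2.resize(B,None,fx=2.7,fy=2.7)])[:600],cv2.COLOR_RGB2BGR))
E
```

```text
[-0.54  0.56  0.37] [ 0.4795 -0.0389  0.1727]
top [587.6  84.4] -0.014 [97.9 40.9]
top [ 440.9 -309.1] -0.378 [83.4 40. ]
scene [575.6 103.4] -1.075 [132.2 100.2]
scene [ 446.7 -152.4] -0.363 [91.6 40.3]
scene [ 433.8 -303. ] -0.381 [85.7 35.9]
top [499.  215.3] [ 0.5262 -0.439 ] ((525.0444946289062, -436.209716796875), (51.20552444458008, 42.977874755859375), 17.347332000732422)
scene [207.2 344.6] [ 0.529 -0.44 ] ((532.0783081054688, -441.3603515625), (58.48213195800781, 38.154754638671875), 16.926006317138672)
top [array([315.9, 208. ]), array([313.9, 183.6])]
scene [array([331.7, 202.3]), array([354.2, 209.5])]
```

View pics/c6.png

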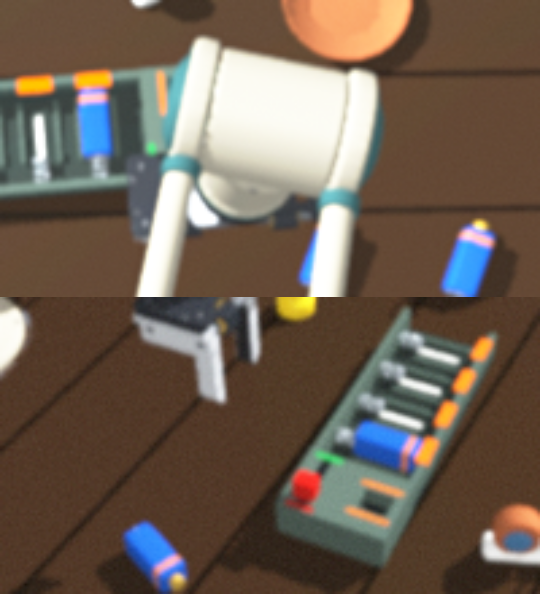

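Request:
arm_command --offset '[[-0.013,-0.05,-0.02],[-0.026,-0.11,-0.05],[-0.026,-0.119,-0.08],[-0.026,-0.119,-0.08],[-0.026,-0.119,-0.08]]' --turn '[[0,0,-0.16],[0,0,-0.32],[0,0,-0.45],[0,0,-0.45],[0,0,-0.45]]' --fingers '[0.35,0.35,0.35,0.35,0.35]'

```text
time_s: 13.52
tcp_pos: [0.4543, -0.1573, 0.093]
tcp_rot: [-1.767, 2.597, 0.001]
contact_force: [-0.1, -0.8, 0.4]
grip_width: 0.647
```

Request:
arm_command --offset '[[0,0,-0.04],[0,0,-0.07],[0,0,-0.083],[0,0,-0.083],[0,0,-0.083],[0,0,-0.083],[0,0,-0.083],[0,0,-0.083],[0,0,-0.083]]' --turn '[[0,0,0],[0,0,0],[0,0,0],[0,0,0],[0,0,0],[0,0,0],[0,0,0],[0,0,0],[0,0,0]]' --fingers '[0.35,0.35,0.35,0.35,1,1,1,1,1]'

```text
time_s: 14.65
tcp_pos: [0.4534, -0.1585, 0.01]
tcp_rot: [1.763, -2.6, 0.0]
contact_force: [-1.4, -0.9, 5.5]
grip_width: 0.314
```

```bash
python3 - <<'E'
from h import *
rel(tcp(.014,.019,.11,np.pi/6),np.pi/6)
E
```

```text
off [0.1448 0.3022 0.0956] turn [-0.081 -0.522  0.439]
```

Request:
arm_command --offset '[[0,0,0.05],[0,0,0.1],[0.02,0.05,0.12],[0.05,0.1,0.12],[0.08,0.15,0.12],[0.11,0.2,0.12],[0.13,0.25,0.12],[0.145,0.302,0.096],[0.145,0.302,0.096],[0.145,0.302,0.096],[0.145,0.302,0.096]]' --turn '[[0,0,0],[0,0,0],[-0.081,-0.522,0.439],[-0.081,-0.522,0.439],[-0.081,-0.522,0.439],[-0.081,-0.522,0.439],[-0.081,-0.522,0.439],[-0.081,-0.522,0.439],[-0.081,-0.522,0.439],[-0.081,-0.522,0.439],[-0.081,-0.522,0.439]]' --fingers '[1,1,1,1,1,1,1,1,1,1,1]'

```text
time_s: 16.02
tcp_pos: [0.5977, 0.1426, 0.1056]
tcp_rot: [-1.985, 1.854, -0.495]
contact_force: [-0.2, -0.6, -1.8]
grip_width: 0.319
```

```bash
python3 - <<'E'
from h import *
I={n:snap(n,n+'7.png') for n in('top','scene')}
nubchk(I); s=status.get_state(); print(w2b(s['tcp_pos']).round(4),s['contact_force'].round(1))
th=np.pi/6
for ax in(0,-.003):
  rel(tcp(.016,.019,.0445,th,ax=ax),th)
  rel(tcp(-.004,.019,.0440,th,ax=ax),th)
E
```

```text
top 24 exp [290.  174.4] got [290.  173.5] axial mm 2.5 perp px 0.1
scene 12 exp [365.9 170.7] got [366.7 169.9] axial mm 3.0 perp px -0.6
[0.0164 0.0178 0.106 ] [ 0.2  0.  -1.2]
off [ 0.002   0.0014 -0.0658] turn [-0.    -0.     0.002]
off [-0.0179 -0.     -0.0663] turn [-0.    -0.     0.002]
off [-0.0006  0.0012 -0.0673] turn [-0.    -0.     0.002]
off [-0.0205 -0.0002 -0.0678] turn [-0.    -0.     0.002]
```

Request:
arm_command --offset '[[0,0.0013,-0.04],[0,0.0013,-0.058],[0,0.0013,-0.0665],[0,0.0013,-0.0665],[-0.003,0.001,-0.0665],[-0.006,0.001,-0.0665],[-0.009,0.0007,-0.0665],[-0.012,0.0005,-0.0665],[-0.015,0.0003,-0.0665],[-0.018,0,-0.067],[-0.018,0,-0.067],[-0.018,0,-0.067]]' --turn '[[0,0,0],[0,0,0],[0,0,0],[0,0,0],[0,0,0],[0,0,0],[0,0,0],[0,0,0],[0,0,0],[0,0,0],[0,0,0],[0,0,0]]' --fingers '[1,1,1,1,1,1,1,1,1,1,1,1]'

```text
time_s: 17.62
tcp_pos: [0.5817, 0.1442, 0.0398]
tcp_rot: [-1.984, 1.85, -0.498]
contact_force: [5.0, -2.3, 3.7]
grip_width: 0.319
```

```bash
python3 - <<'E'
from h import *
s=status.get_state(); print(w2b(s['tcp_pos']).round(4),s['contact_force'].round(1))
for d in(30,24,18,12,6,0):
    t=np.radians(d); rel(tcp(-.003,.019,.0125+.036*np.sin(t)+.015*np.cos(t),t,ax=-.0015),t)
E
```

```text
[0.0001 0.0208 0.0398] [ 5.  -2.3  3.7]
off [-0.0018 -0.0019 -0.0014] turn [-0.001  0.003 -0.001]
off [-0.0023 -0.0019 -0.0041] turn [-0.008  0.107 -0.   ]
off [-0.0029 -0.002  -0.0071] turn [-0.016  0.212 -0.   ]
off [-0.0034 -0.002  -0.0103] turn [-0.023  0.316 -0.   ]
off [-0.004  -0.002  -0.0137] turn [-0.03   0.421 -0.   ]
off [-0.0045 -0.0021 -0.0173] turn [-0.038  0.525 -0.   ]
```

Request:
arm_command --offset '[[-0.001,-0.0018,0],[-0.002,-0.0018,-0.001],[-0.0023,-0.0018,-0.004],[-0.003,-0.0018,-0.007],[-0.0034,-0.0018,-0.01],[-0.004,-0.0018,-0.0133],[-0.0045,-0.0018,-0.0167],[-0.0045,-0.0018,-0.017],[-0.0045,-0.0018,-0.017]]' --turn '[[0,0,0],[0,0,0],[-0.008,0.107,0],[-0.016,0.212,0],[-0.023,0.316,0],[-0.03,0.421,0],[-0.038,0.525,0],[-0.038,0.525,0],[-0.038,0.525,0]]' --fingers '[1,1,1,1,1,1,1,1,1]'

```text
time_s: 18.75
tcp_pos: [0.5776, 0.1427, 0.0217]
tcp_rot: [-2.298, 2.142, 0.0]
contact_force: [6.5, 1.9, 3.2]
grip_width: 0.315
```

```bash
python3 - <<'E'
from h import *
s=status.get_state(); print(w2b(s['tcp_pos']).round(4),s['contact_force'].round(1))
E
```

```text
[-0.004   0.0196  0.0217] [6.5 1.9 3.2]
```

Request:
arm_command --offset '[[0,0,0],[0,0,0],[0,0,0],[0,0,0],[0,0,0.03],[0,0,0.08],[0,0,0.12],[-0.05,-0.06,0.15],[-0.1,-0.12,0.15],[-0.12,-0.18,0.15],[-0.13,-0.24,0.15],[-0.135,-0.3,0.15],[-0.135,-0.36,0.15],[-0.135,-0.36,0.15],[-0.135,-0.36,0.15]]' --turn '[[0,0,0],[0,0,0],[0,0,0],[0,0,0],[0,0,0],[0,0,0],[0,0,0],[0,0,0],[0,0,0],[0,0,0],[0,0,0],[0,0,0],[0,0,0],[0,0,0],[0,0,0]]' --fingers '[0.5,0.5,0.5,0.5,0.5,0.5,0.5,0.5,0.4,0.4,0.4,0.35,0.35,0.35,0.35]'

```text
time_s: 20.62
tcp_pos: [0.4401, -0.2195, 0.1713]
tcp_rot: [2.292, -2.144, -0.004]
contact_force: [-0.3, 0.6, 0.4]
grip_width: 0.652
```

```bash
python3 - <<'E'
from h import *
I={n:snap(n,n+'8.png') for n in('top','scene')}
s=status.get_state(); print(s['contact_force'].round(2),s['tcp_pos'].round(4))
for r in cells(I): print(*r)
plug(I)
for n in I:
    for c,a,l in blobs(mask(I[n],'red'),8,300): print(n,c.round(1),a)
A=I['top'][150:260,230:430];B=I['scene'][150:260,200:400]
cv2.imwrite('pics/c8.png',cv2.cvtColor(np.vstack([cv2.resize(A,None,fx=2.7,fy=2.7),cv2.resize(B,None,fx=2.7,fy=2.7)])[:600],cv2.COLOR_RGB2BGR))
E
```

```text
[ 0.25 -0.76  0.06] [ 0.4401 -0.2171  0.1713]
top [587.6  84.4] -0.014 [97.9 40.9]
top [582.7 146.8] -0.005 [98. 38.]
top [ 431.3 -307.4] 1.554 [82.1 54. ]
scene [571.8 164.1] -1.09 [137.1 101. ]
scene [575.9 101.5] -1.137 [136.9 101.1]
scene [ 433.7 -303.2] -0.381 [85.7 36.5]
scene [207.1 344.6] [ 0.5289 -0.4401] ((532.0758666992188, -441.5123291015625), (58.454654693603516, 38.269866943359375), 17.27121925354004)
top [356.7 205.5] 51
scene [313.  219.5] 67
```

View pics/c8.png

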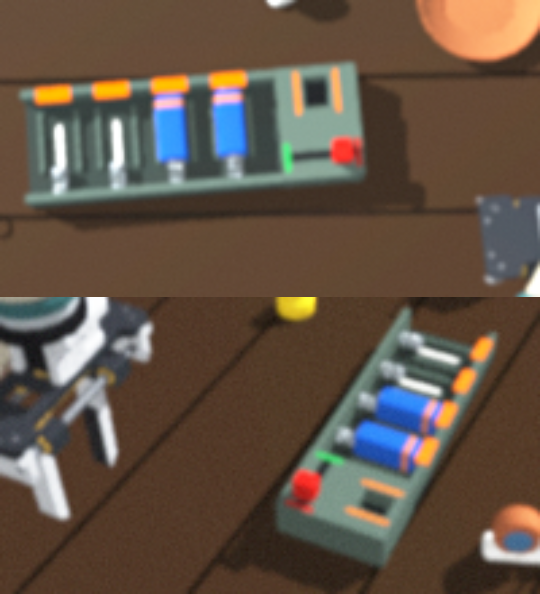

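Request:
arm_command --offset '[[0.002,-0.05,-0.02],[0.002,-0.091,-0.05],[0.002,-0.091,-0.08],[0.002,-0.091,-0.08],[0.002,-0.091,-0.08]]' --turn '[[0,0,-0.16],[0,0,-0.32],[0,0,-0.45],[0,0,-0.45],[0,0,-0.45]]' --fingers '[0.35,0.35,0.35,0.35,0.35]'

```text
time_s: 21.35
tcp_pos: [0.4433, -0.3079, 0.0925]
tcp_rot: [1.766, -2.596, -0.002]
contact_force: [-0.0, 0.5, 0.6]
grip_width: 0.647
```

Request:
arm_command --offset '[[0,0,-0.04],[0,0,-0.07],[0,0,-0.0825],[0,0,-0.0825],[0,0,-0.0825],[0,0,-0.0825],[0,0,-0.0825],[0,0,-0.0825],[0,0,-0.0825]]' --turn '[[0,0,0],[0,0,0],[0,0,0],[0,0,0],[0,0,0],[0,0,0],[0,0,0],[0,0,0],[0,0,0]]' --fingers '[0.35,0.35,0.35,0.35,1,1,1,1,1]'

```text
time_s: 22.48
tcp_pos: [0.4428, -0.3094, 0.0096]
tcp_rot: [1.761, -2.599, -0.002]
contact_force: [-0.4, -0.7, 5.3]
grip_width: 0.318
```

```bash
python3 - <<'E'
from h import *
rel(tcp(.014,.081,.11,np.pi/6),np.pi/6)
E
```

```text
off [0.151  0.5149 0.0961] turn [-0.08  -0.524  0.44 ]
```

Request:
arm_command --offset '[[0,0,0.05],[0,0,0.1],[0.02,0.05,0.13],[0.04,0.1,0.13],[0.06,0.15,0.13],[0.08,0.2,0.13],[0.1,0.25,0.13],[0.11,0.3,0.13],[0.12,0.35,0.13],[0.13,0.4,0.13],[0.14,0.45,0.13],[0.151,0.515,0.096],[0.151,0.515,0.096],[0.151,0.515,0.096],[0.151,0.515,0.096],[0.151,0.515,0.096]]' --turn '[[0,0,0],[0,0,0],[-0.08,-0.524,0.44],[-0.08,-0.524,0.44],[-0.08,-0.524,0.44],[-0.08,-0.524,0.44],[-0.08,-0.524,0.44],[-0.08,-0.524,0.44],[-0.08,-0.524,0.44],[-0.08,-0.524,0.44],[-0.08,-0.524,0.44],[-0.08,-0.524,0.44],[-0.08,-0.524,0.44],[-0.08,-0.524,0.44],[-0.08,-0.524,0.44],[-0.08,-0.524,0.44]]' --fingers '[1,1,1,1,1,1,1,1,1,1,1,1,1,1,1,1]'

```text
time_s: 24.48
tcp_pos: [0.5937, 0.205, 0.1055]
tcp_rot: [-1.985, 1.853, -0.495]
contact_force: [-0.0, -0.4, -1.4]
grip_width: 0.315
```

```bash
python3 - <<'E'
from h import *
I={n:snap(n,n+'9.png') for n in('top','scene')}
nubchk(I); s=status.get_state(); print(w2b(s['tcp_pos']).round(4),s['contact_force'].round(1))
th=np.pi/6
rel(tcp(.016,.081,.0445,th,ax=-.0015),th)
rel(tcp(-.003,.081,.0440,th,ax=-.0015),th)
E
```

```text
top 22 exp [266.6 176.4] got [266.7 175.9] axial mm 1.4 perp px 0.2
scene 20 exp [373.1 158.2] got [374.  157.7] axial mm 3.0 perp px -0.4
[0.0165 0.0806 0.1056] [-0.3  0.6 -0.9]
off [ 0.0007  0.0004 -0.0662] turn [-0.001 -0.001  0.001]
off [-0.0182 -0.0009 -0.0667] turn [-0.001 -0.001  0.001]
```

Request:
arm_command --offset '[[0.001,0,-0.04],[0.001,0,-0.058],[0.001,0,-0.0665],[0.001,0,-0.0665],[-0.003,0,-0.0665],[-0.006,-0.0003,-0.0665],[-0.009,-0.0005,-0.0665],[-0.012,-0.0008,-0.0665],[-0.015,-0.001,-0.0665],[-0.018,-0.0012,-0.067],[-0.018,-0.0012,-0.067],[-0.018,-0.0012,-0.067]]' --turn '[[0,0,0],[0,0,0],[0,0,0],[0,0,0],[0,0,0],[0,0,0],[0,0,0],[0,0,0],[0,0,0],[0,0,0],[0,0,0],[0,0,0]]' --fingers '[1,1,1,1,1,1,1,1,1,1,1,1]'

```text
time_s: 26.08
tcp_pos: [0.5766, 0.2053, 0.0389]
tcp_rot: [-1.986, 1.85, -0.495]
contact_force: [4.8, -1.7, 4.1]
grip_width: 0.317
```

```bash
python3 - <<'E'
from h import *
s=status.get_state(); print(w2b(s['tcp_pos']).round(4),s['contact_force'].round(1))
for d in(30,24,18,12,6,0):
    t=np.radians(d); rel(tcp(-.003,.081,.0125+.036*np.sin(t)+.015*np.cos(t),t,ax=-.0015),t)
E
```

```text
[-0.0007  0.082   0.0389] [ 4.8 -1.7  4.1]
off [-0.0011 -0.0011 -0.0005] turn [-0.002  0.001 -0.001]
off [-0.0016 -0.0011 -0.0032] turn [-0.009  0.105 -0.001]
off [-0.0022 -0.0012 -0.0062] turn [-0.016  0.21  -0.001]
off [-0.0027 -0.0012 -0.0094] turn [-0.024  0.314 -0.001]
off [-0.0032 -0.0012 -0.0128] turn [-0.031  0.419 -0.001]
off [-0.0038 -0.0013 -0.0164] turn [-0.038  0.523 -0.001]
```

Request:
arm_command --offset '[[-0.001,-0.001,0],[-0.0016,-0.001,-0.003],[-0.0022,-0.001,-0.006],[-0.003,-0.001,-0.0094],[-0.0034,-0.001,-0.0128],[-0.004,-0.001,-0.0162],[-0.004,-0.001,-0.0164],[-0.004,-0.001,-0.0164]]' --turn '[[0,0,0],[-0.009,0.105,0],[-0.016,0.21,0],[-0.024,0.314,0],[-0.031,0.419,0],[-0.038,0.523,0],[-0.038,0.523,0],[-0.038,0.523,0]]' --fingers '[1,1,1,1,1,1,1,1]'

```text
time_s: 27.08
tcp_pos: [0.5734, 0.2048, 0.0214]
tcp_rot: [-2.296, 2.141, 0.0]
contact_force: [5.5, 1.0, 1.1]
grip_width: 0.32
```

```bash
python3 - <<'E'
from h import *
s=status.get_state(); print(w2b(s['tcp_pos']).round(4),s['contact_force'].round(1))
E
```

```text
[-0.0039  0.0817  0.0214] [5.5 1.  1.1]
```

Request:
arm_command --offset '[[0,0,0],[0,0,0],[0,0,0],[0,0,0],[0,0,0.03],[0,0,0.08],[0,0,0.13],[-0.01,-0.1,0.15],[-0.047,-0.645,0.15],[-0.047,-0.645,0.15],[-0.047,-0.645,0.15],[-0.047,-0.645,0.15],[-0.047,-0.645,0.15],[-0.047,-0.645,0.15],[-0.047,-0.645,0.15],[-0.047,-0.645,0.15],[-0.047,-0.645,0.15],[-0.047,-0.645,0.15],[-0.047,-0.645,0.12],[-0.047,-0.645,0.12]]' --turn '[[0,0,0],[0,0,0],[0,0,0],[0,0,0],[0,0,0],[0,0,0],[0,0,0],[0,0,0],[0,0,0.1],[0,0,0.23],[0,0,0.23],[0,0,0.23],[0,0,0.23],[0,0,0.23],[0,0,0.23],[0,0,0.23],[0,0,0.23],[0,0,0.23],[0,0,0.23],[0,0,0.23]]' --fingers '[0.5,0.5,0.5,0.5,0.5,0.5,0.5,0.5,0.4,0.4,0.35,0.35,0.35,0.35,0.35,0.35,0.35,0.35,0.35,0.35]'

```text
time_s: 29.58
tcp_pos: [0.5231, -0.439, 0.139]
tcp_rot: [2.529, -1.864, -0.012]
contact_force: [0.1, 0.5, -0.2]
grip_width: 0.65
```

```bash
python3 - <<'E'
from h import *
I={n:snap(n,n+'10.png') for n in('top','scene')}
s=status.get_state(); print(s['contact_force'].round(2),s['tcp_pos'].round(4),s['tcp_rot'].round(3))
for r in cells(I): print(*r)
plug(I)
A=I['top'][150:260,230:430];B=I['scene'][150:380,150:400]
cv2.imwrite('pics/c10.png',cv2.cvtColor(np.hstack([cv2.resize(A,None,fx=2,fy=2)[:220],np.zeros((220,0,3),np.uint8)]),cv2.COLOR_RGB2BGR))
cv2.imwrite('pics/c10.png',cv2.cvtColor(np.vstack([np.pad(cv2.resize(A,None,fx=2,fy=2),((0,0),(0,0),(0,0))),cv2.resize(B,(400,368))]),cv2.COLOR_RGB2BGR))
E
```

```text
[-0.62  0.15  0.25] [ 0.5248 -0.44    0.1419] [ 2.529 -1.862 -0.003]
top [587.5  82.9] -0.014 [97.9 38. ]
top [582.7 146.8] -0.005 [98. 38.]
top [578.  208.5] 0.044 [99.7 38. ]
scene [572.6 166.2] -1.499 [258.  122.7]
top [497.4 215. ] [ 0.5271 -0.4345] ((531.0722045898438, -428.4042663574219), (77.84078979492188, 29.54743003845215), 17.257862091064453)
scene [207.4 344.6] [ 0.5295 -0.4398] ((532.1658325195312, -441.2076110839844), (58.384830474853516, 37.220821380615234), 16.514606475830078)
```

View pics/c10.png

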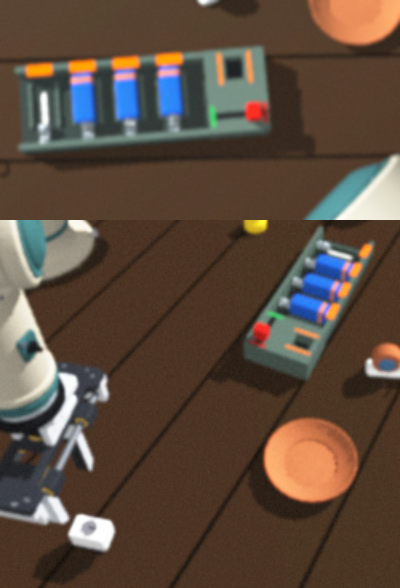

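Request:
arm_command --offset '[[0.001,0,-0.05],[0.001,0,-0.09],[0.001,0,-0.119],[0.001,0,-0.119],[0.001,0,-0.119],[0.001,0,-0.119],[0.001,0,-0.119],[0.001,0,-0.119],[0.001,0,-0.119]]' --turn '[[0,0,0],[0,0,0],[0,0,0],[0,0,0],[0,0,0],[0,0,0],[0,0,0],[0,0,0],[0,0,0]]' --fingers '[0.35,0.35,0.35,0.35,1,1,1,1,1]'

```text
time_s: 30.8
tcp_pos: [0.526, -0.4415, 0.0237]
tcp_rot: [2.528, -1.863, 0.001]
contact_force: [-0.7, 0.2, 7.1]
grip_width: 0.318
```

```bash
python3 - <<'E'
from h import *
rel(b2w((.032,-.1355,.13)),0)
E
```

```text
off [0.0984 0.4321 0.1063] turn [ 0.002 -0.001 -0.231]
```

Request:
arm_command --offset '[[0,0,0.05],[0,0,0.11],[0.02,0.06,0.12],[0.098,0.432,0.12],[0.098,0.432,0.12],[0.098,0.432,0.12],[0.098,0.432,0.12],[0.098,0.432,0.12],[0.098,0.432,0.12],[0.098,0.432,0.12],[0.098,0.432,0.106],[0.098,0.432,0.106],[0.098,0.432,0.106]]' --turn '[[0,0,0],[0,0,0],[0,0,-0.1],[0,0,-0.231],[0,0,-0.231],[0,0,-0.231],[0,0,-0.231],[0,0,-0.231],[0,0,-0.231],[0,0,-0.231],[0,0,-0.231],[0,0,-0.231],[0,0,-0.231]]' --fingers '[1,1,1,1,1,1,1,1,1,1,1,1,1]'

```text
time_s: 32.42
tcp_pos: [0.6232, -0.0108, 0.1281]
tcp_rot: [2.293, -2.144, -0.003]
contact_force: [0.2, -0.0, -1.2]
grip_width: 0.318
```

```bash
python3 - <<'E'
from h import *
I={n:snap(n,n+'11.png') for n in('top','scene')}
s=status.get_state(); t=s['tcp_pos'];b=w2b(t); print(b.round(4),s['contact_force'].round(1))
rel(b2w((.032,-.1355,.13)),0)
B=I['scene'][130:260,270:430].copy(); f=5;B=cv2.resize(B,None,fx=f,fy=f,interpolation=cv2.INTER_CUBIC)
def dot(q,c):
    u=(proj('scene',b2w(q))-[270,130]+.5)*f; cv2.circle(B,tuple(int(v) for v in u),4,c,1)
z0=b[2]-.0237
for dx in(-.024,.024):
    for dy in(-.015,.015):
        for z in(.018,.048): dot((b[0]+dx,b[1]+dy,z0+z),(0,255,0))
cv2.imwrite('pics/c11.png',cv2.cvtColor(B[:600],cv2.COLOR_RGB2BGR))
E
```

```text
[ 0.0312 -0.1365  0.1287] [-0.1  0.3 -1.1]
off [0.0007 0.001  0.0013] turn [ 0.    -0.002  0.002]
```

View pics/c11.png

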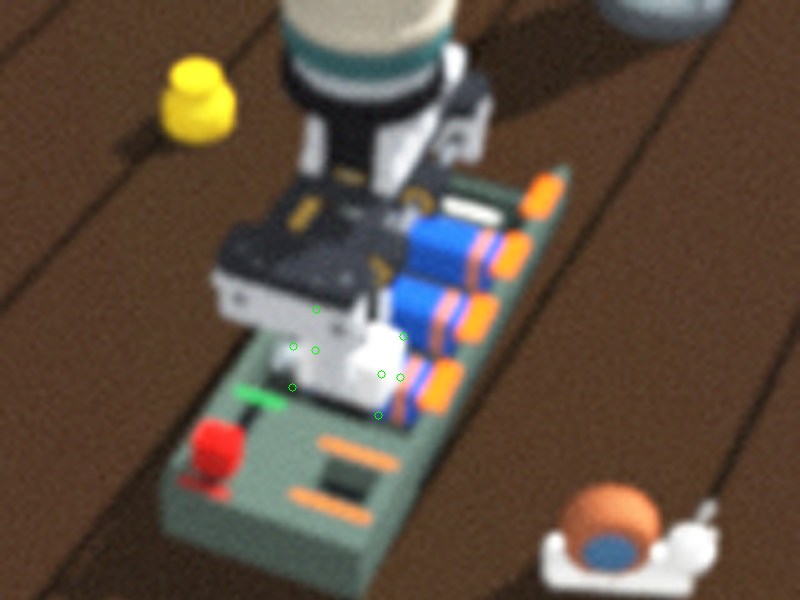

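```bash
python3 - <<'E'
from h import *
I=load('scene11.png'); print(I[192:216,338:356].min(2))
I2=load('top11.png');b=np.array([.0312,-.1365,.1287]);z0=b[2]-.0237
for dx in(-.024,.024):
    for dy in(-.015,.015):
        print(dx,dy,[proj('scene',b2w((b[0]+dx,b[1]+dy,z0+z))).round(1) for z in(.018,.048)])
E
```

```text
[[117 123 162 213 212 137  76 143 197 185 111  41  37  38  41  43  42  61]
 [159 166 196 228 216 142  95 155 197 171  94  34  33  33  37  40  35  61]
 [158 181 200 224 218 180 177 205 215 171  96  43  25  35  31  34  39  72]
 [146 175 195 211 217 224 247 254 251 233 168 105  55  36  33  27  33  73]
 [141 164 185 205 211 231 253 255 255 255 250 213 135  61  33  28  38  80]
 [162 173 183 189 195 229 254 255 255 255 255 255 210  97  37  33  41  85]
 [174 183 188 192 196 236 255 255 255 255 255 255 238 114  42  32  40  86]
 [184 183 190 208 235 251 255 255 255 255 255 255 233 118  57  40  49  81]
 [186 192 215 243 254 255 255 255 255 255 255 255 211 121  97  89  73  76]
 [188 213 238 252 255 255 255 255 255 255 255 253 201 153 137 121 113  85]
 [194 216 238 249 254 255 255 255 255 255 254 248 210 175 175 168 149 111]
 [190 215 232 235 239 247 252 254 255 254 254 246 221 193 187 181 164 113]
 [196 213 230 220 220 228 235 244 251 253 252 246 219 193 193 176 140 143]
 [194 211 224 219 215 215 220 229 244 251 250 241 215 184 185 165 130 145]
 [190 203 210 212 210 212 214 225 241 248 247 231 
[... 240 characters left out ...]
 125  64]
 [ 78 100 122 147 176 191 200 203 189 139 113 108 102  89  91 113  79  58]
 [ 38  45  60  86 110 140 148 151 133  94  97 103 107  93  74  93  91  90]
 [ 51  37  33  40  54  70  83  80  72  71  94 100 102  88  50  91 118 117]
 [ 89  67  60  47  40  48  58  59  55  72  89  85  96  79  47  74 110 126]
 [112 104  97  85  74  74  73  70  62  72  80  79  82  70  57  90 116 124]
 [126 117 123 114 105  99 100  90  83  80  77  75  76  58  74 107 118 124]]
-0.024 -0.015 [array([328.1, 207.1]), array([328.2, 198.8])]
-0.024 0.015 [array([332.7, 199.7]), array([332.9, 191.4])]
0.024 -0.015 [array([345.2, 212.7]), array([345.7, 204.4])]
0.024 0.015 [array([349.5, 205.1]), array([350.1, 196.8])]
```

Request:
arm_command --offset '[[0,0,-0.03],[0,0,-0.05],[0,0,-0.056],[0,0,-0.06],[0,0,-0.063],[0,0,-0.066],[0,0,-0.066]]' --turn '[[0,0,0],[0,0,0],[0,0,0],[0,0,0],[0,0,0],[0,0,0],[0,0,0]]' --fingers '[1,1,1,1,1,1,1]'

```text
time_s: 33.4
tcp_pos: [0.6239, -0.0095, 0.0628]
tcp_rot: [2.297, -2.141, -0.0]
contact_force: [-0.1, -1.4, -1.7]
grip_width: 0.314
```

```bash
python3 - <<'E'
from h import *
s=status.get_state(); print(w2b(s['tcp_pos']).round(4),s['contact_force'].round(1),s['torque'].round(2))
E
```

```text
[ 0.0315 -0.1355  0.0628] [-0.1 -1.4 -1.7] [-0.27 -0.12  0.01]
```

Request:
arm_command --offset '[[0,0,-0.004],[0,0,-0.008],[0,0,-0.012],[0,0,-0.014],[0,0,-0.015],[0,0,-0.015]]' --turn '[[0,0,0],[0,0,0],[0,0,0],[0,0,0],[0,0,0],[0,0,0]]' --fingers '[1,1,1,1,1,1]'

```text
time_s: 34.15
tcp_pos: [0.6236, -0.0095, 0.0497]
tcp_rot: [2.297, -2.141, -0.0]
contact_force: [-2.7, -2.6, 12.0]
grip_width: 0.314
```

Request:
arm_command --offset '[[0,0,0],[0,0,0],[0,0,0],[0,0,0.03],[0,0,0.08],[0,0,0.1],[-0.05,-0.05,0.1],[-0.063,-0.061,0.1],[-0.2,-0.1,0.1],[-0.2,-0.1,0.1],[-0.2,-0.1,0.1],[-0.2,-0.1,0.1]]' --turn '[[0,0,0],[0,0,0],[0,0,0],[0,0,0],[0,0,0],[0,0,0],[0,0,0],[0,0,0],[0,0,0],[0,0,0],[0,0,0],[0,0,0]]' --fingers '[0.5,0.5,0.5,0.5,0.5,0.5,1,1,1,1,1,1]'

```text
time_s: 35.65
tcp_pos: [0.4236, -0.1093, 0.1478]
tcp_rot: [2.295, -2.144, -0.001]
contact_force: [0.0, -0.3, -0.1]
grip_width: 0.008
```

```bash
python3 - <<'E'
from h import *
I={n:snap(n,n+'12.png') for n in('top','scene')}
s=status.get_state(); print(s['tcp_pos'].round(4))
for r in cells(I): print(*r)
for n in I:
    for c,a,l in blobs(mask(I[n],'red'),8,300): print(n,c.round(1),a)
    print(n,'plug top expected',proj(n,b2w((.032,-.1355,.074))).round(1),'8mm high',proj(n,b2w((.032,-.1355,.082))).round(1))
    for c,a,l in blobs(mask(I[n],'white'),60,700):
        if np.linalg.norm(onz(n,*c,.07)[:2]-b2w((.032,-.1355,0))[:2])<.04: print(n,'white',c.round(1),a)
A=I['top'][160:235,225:375];B=I['scene'][150:260,290:400]
cv2.imwrite('pics/c12.png',cv2.cvtColor(np.vstack([cv2.resize(A,(500,250)),cv2.resize(B,(500,345))]),cv2.COLOR_RGB2BGR))
E
```

```text
[ 0.4255 -0.1093  0.1479]
top [587.6  84.4] -0.014 [97.9 40.9]
top [582.6 146.8] -0.005 [98. 38.]
top [578.1 219. ] -0.027 [97.8 57.4]
scene [569.8 197.1] -1.478 [199.6 123. ]
scene [575.2 103.1] -1.137 [133.5 101.1]
top [356.6 205.5] 50
top plug top expected [346.9 181. ] 8mm high [347.  180.3]
top white [346.5 181.6] 233
scene [312.9 219.5] 68
scene plug top expected [338.7 218.6] 8mm high [338.8 216.6]
scene white [339.2 221.1] 273
```

View pics/c12.png

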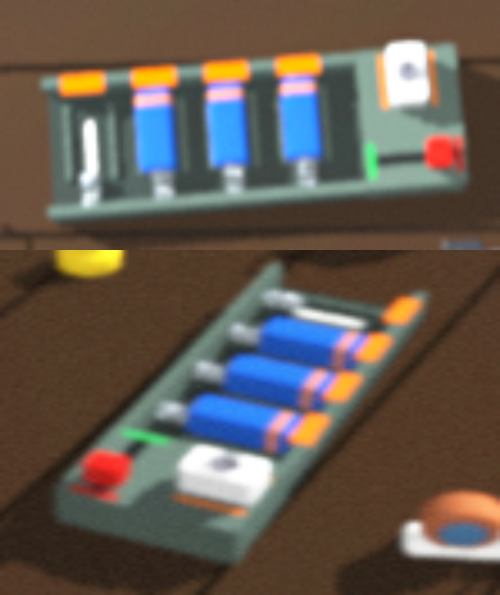

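The cells look seated and the plug's shoulder rests on the panel. The knob is still at the red mark, at top pixel (356.6,205.5). Now I'm going to its right side to slide it on.

Request:
arm_command --offset '[[0.05,0.02,0],[0.1,0.035,0],[0.135,0.037,0],[0.135,0.037,0],[0.135,0.037,-0.05],[0.135,0.037,-0.095],[0.135,0.037,-0.097],[0.135,0.037,-0.097],[0.135,0.05,-0.097],[0.134,0.06,-0.097],[0.133,0.07,-0.097],[0.132,0.08,-0.097],[0.131,0.088,-0.097],[0.131,0.091,-0.097],[0.131,0.093,-0.097],[0.131,0.093,-0.097]]' --turn '[[0,0,0],[0,0,0],[0,0,0],[0,0,0],[0,0,0],[0,0,0],[0,0,0],[0,0,0],[0,0,0],[0,0,0],[0,0,0],[0,0,0],[0,0,0],[0,0,0],[0,0,0],[0,0,0]]' --fingers '[1,1,1,1,1,1,1,1,1,1,1,1,1,1,1,1]'

```text
time_s: 37.75
tcp_pos: [0.5542, -0.0175, 0.0506]
tcp_rot: [2.296, -2.139, -0.0]
contact_force: [0.8, -6.6, 2.3]
grip_width: 0.0
```

Request:
arm_command --offset '[[0,0.002,0],[0,0.005,0],[0,0.007,0],[0,0.007,0]]' --turn '[[0,0,0],[0,0,0],[0,0,0],[0,0,0]]' --fingers '[1,1,1,1]'

```text
time_s: 38.25
tcp_pos: [0.5543, -0.0172, 0.0508]
tcp_rot: [2.293, -2.128, 0.012]
contact_force: [-1.3, -23.0, 2.6]
grip_width: 0.005
```

Hard against the left stop. Back off, retreat and check.

Request:
arm_command --offset '[[0,-0.012,0],[0,-0.025,0],[0,-0.025,0.05],[0,-0.025,0.1],[-0.1,-0.08,0.1],[-0.2,-0.15,0.1],[-0.2,-0.15,0.1],[-0.2,-0.15,0.1],[-0.2,-0.15,0.1]]' --turn '[[0,0,0],[0,0,0],[0,0,0],[0,0,0],[0,0,0],[0,0,0],[0,0,0],[0,0,0],[0,0,0]]' --fingers '[1,1,1,1,1,1,1,1,1]'

```text
time_s: 39.38
tcp_pos: [0.3517, -0.1591, 0.1503]
tcp_rot: [2.291, -2.147, -0.006]
contact_force: [-0.1, 0.5, 0.2]
grip_width: 0.006
```

```bash
python3 - <<'E'
from h import *
I={n:snap(n,n+'13.png') for n in('top','scene')}
for r in cells(I): print(*r)
for n in I:
    for c,a,l in blobs(mask(I[n],'red'),8,300): print(n,c.round(1),a,'box',w2b(onz(n,*c,.063)).round(4))
    for c,a,l in blobs(mask(I[n],'white'),60,700):
        if np.linalg.norm(onz(n,*c,.07)[:2]-b2w((.032,-.1355,0))[:2])<.04: print(n,'white',c.round(1),a)
A=I['top'][160:235,225:375];B=I['scene'][150:260,290:400]
cv2.imwrite('pics/c13.png',cv2.cvtColor(np.vstack([cv2.resize(A,(500,250)),cv2.resize(B,(500,345))]),cv2.COLOR_RGB2BGR))
E
```

```text
top [587.6  84.4] -0.014 [97.9 40.9]
top [582.6 146.8] -0.005 [98. 38.]
top [577.8 217.9] 0.003 [98.3 58.3]
scene [571.9 166.9] -1.492 [259.6 124.1]
top [342.5 206.9] 44 box [-0.038  -0.1171  0.063 ]
top white [346.5 181.6] 235
scene [319.3 209.7] 66 box [-0.034  -0.1173  0.063 ]
scene white [339.1 221.1] 276
```

View pics/c13.png

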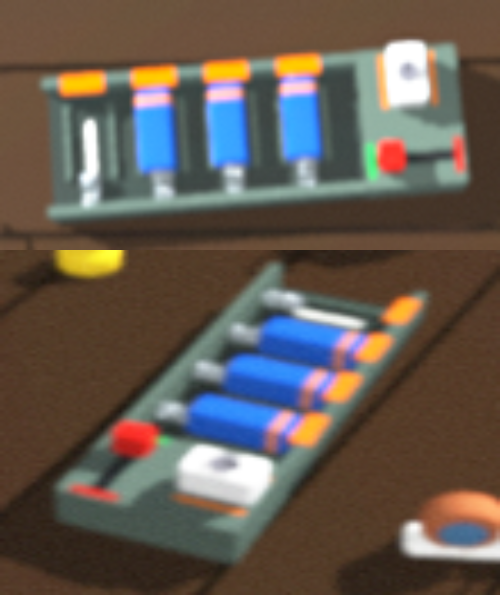

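The knob is at the green mark (about -117 mm measured, -115.5 mm nominal). The cells and plug haven't moved. Handing in.

```bash
python3 -c "
from plant import ticket
print(ticket.hand_in())"
```

```text
the job is handed in; nothing more can be done
None
```

The job is done and handed in at about 39 s of robot time; the hand-in gives no verdict.

- **Order of work:** I slid the switch to its red end stop, then loaded the three cells on the bench into bays 4, 3 and 2, leaving bay 1 empty. Next I pushed the plug home and slid the switch to the green end stop. No fourth cell showed in any picture.
- **Last checks:**
  - **Cells:** all three lie along their bays with their nubs under the lips.
  - **Plug:** its shoulder is on the panel; the arm met 12 N at the expected height.
  - **Switch:** the knob sits at box y of about -117 mm, against -115.5 mm for fully on.
  - **Arm:** clear of everything.
  - **Bystanders:** I never went near them. I did not measure their positions afterwards.
- **Checks that disagreed:**
  - The two cameras differed by about 3 mm on the box's y position.
  - They showed the cells 1.4–3.5 mm further forward in the grip than I had assumed.
  - The spring force at full press (5.5–6.5 N) was higher than expected for the 14–16 mm of push intended.

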